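# Unlock the coffee grinder's hopper with its key and hold it up for cleaning

### The job

Please take the hopper off the coffee grinder so that I can brush out the throat: fetch the red T-handle key from its wooden stand, push it down into the hexagon socket of the hopper lock, turn the lock anticlockwise as far as it goes, and put the key back upright in the hole of its stand. Then take the hopper by the bar on its lid, lift it straight up, and finish while holding it still and level right above its collar, its neck a good 5 cm clear of it. Do not tip the hopper on the way, and leave the canister, the scoop, the mug and the brush where they are.

Things in the scene. Friction and masses are not known exactly. Their poses are not given: they have to be found in the camera images.
- grinder: Compact coffee grinder, pale rounded body 140 (x) x 200 (y) x 130 mm high, fixed; drawer and dial on its front (-x). Origin: centre of its underside, z up. On top: at y = +37 mm a round steel collar (diameter 106 mm, up to z = 155 mm) that carries the hopper, at y = -43 mm a dark boss (diameter 39 mm, also to 155 mm) that carries the lock.
- throat (a point): Centre of the mouth of the grinder's collar (bore 53 mm wide, 25 mm deep), 155 mm above the worktop, fixed to the grinder; axes as the grinder's.
- lock (a joint): Hopper lock, rad: 0 = locked, its tab over the hopper's flange; grows anticlockwise seen from above to the stop at 1.1 = open. Starts between 0 and 0.15; clear of the flange from about 0.75, counts as open beyond 0.9. Stays where it is left (0.06 N m friction). Its axis lies 80 mm from the hopper's.
- lock_seat (a point): Centre of the floor of the hexagon socket in the lock's steel head (diameter 38 mm, top 177 mm above the worktop). Turns with the lock about z. Socket 19.8 mm across flats, 12 mm deep, mouth chamfered 4.5 mm; flats face +x, -x and every 60 degrees. The brass tab (10 mm wide, 42 mm long from the axis) points along +y. The key plays about 12 degrees before it drives.
- key: T-handle hexagon key, 102 mm long, 70 g, loose, upright in its stand. Origin: centre of its tip's end, z up to the handle. Tip: steel hexagon 18 mm across flats for 26 mm, flats facing +x, -x and every 60 degrees; shank 11 mm thick; handle: red bar 56 mm along x, 14 mm along y (grip across this), z from 80 to 102 mm.
- stand_floor (a point): Centre of the floor of the hole in the key stand: a round wooden block, diameter 66 mm, 48 mm high, which does not move. The hole is 25 mm wide and 42 mm deep, this point lies 6 mm above the worktop; the key's tip stands on it.
- hopper: Hopper, 0.22 to 0.45 kg, loose: dark neck (diameter 50 mm, 22 mm long) in the collar's bore, dark flange (diameter 100 mm, 6 mm thick) on the collar, smoked clear cone, dark lid (diameter 91 mm, top at z = 72 mm) fixed to it. Origin: centre of the flange's underside, z up. Pale grip bar on the lid: 56 mm along x, 14 mm along y (grip across this), z 72 to 104 mm.
- hopper_neck (a point): Centre of the lower end of the hopper's neck, 22 mm below the hopper's origin.
- hopper_grip (a point): Point on the hopper's axis inside the grip bar, 94 mm above the hopper's origin and 22 mm above the lid: the height to grip; axes as the hopper's.
- canister_coffee: Pale round coffee canister with lid, diameter 102 mm, 150 mm high, loose; to be left alone. Origin: centre of its underside. It and the key stand take the places left and right of the grinder in either order.
- coffee_scoop: Small steel coffee scoop, 44 x 148 x 27 mm, long axis y, lying in front of the grinder; to be left alone. Origin: centre of its underside.
- mug: White mug with a handle, 83 x 116 x 94 mm, behind the work; to be left alone. Origin: centre of its underside.
- brush: Flat cleaning brush with a wooden handle, 150 mm long along x, lying in front of the grinder; to be left alone. Origin: centre of its underside.
Not all that is in view belongs to the job. Leave any yellow look-alike of the key alone.

How it is judged:
By the outcome, as a careful person would: the job done as asked, in the order asked, and still so for the second after the job is handed in, while the arm keeps its last pose, push and grip.
It also fails if it takes over 72 s, if anything falls off the work surface, if the arm or the gripper's body presses on something with over 40 N, if the wrist force passes 120 N, or if a joint passes its speed limit or range.

### The arm

A 6-joint arm with a two-finger parallel gripper is mounted at the origin on a cart in front of the work surface, level with it; the furniture and walls round the work are solid. World frame = base frame: x ahead of the robot, y to its left, z up, the work surface at z = 0. Lengths are in m, angles in rad, forces in N, time in s.
With the tool pointing down it reaches from about 0.35 to 0.975 m from the base axis. Payload 4.9 kg.
Tool frame: the origin (TCP) lies on the centre line of the jaws, within the pads' length; the fingertips stand 17 mm ahead of it and the grasp point (between the pads) lies 2 mm behind it; x points along the fingers, y is the direction in which the jaws open and shut, and the axes are right-handed (so a half turn about x gives the same grasp; the last joint's range is limited). The gripper opens to 85 mm and grips with 20 to 120 N. Pads are 22 mm wide; open, the fingers measure 114 mm over their backs; the gripper's body (76 mm by 85 mm) begins 54 mm behind the grasp point. The pads swing forward as they close: fully open they stand 13 mm farther back than shut.
Start: joints at [-1.388, 0.053, 1.613, -0, 1.476, -0.119], TCP at [0.186, -0.597, 0.219] pointing down, gripper open.
Joint ranges: [-3.01, 3.01], [-1.01, 2.22], [0.06, 2.58], [-1.02, 4.17], [0.09, 2.62], [-3.14, 3.14]. Speed limits (rad/s): [2.57, 2.57, 3.14, 3.14, 3.14, 3.14].

### API

Orientations are given as a unit quaternion [w, x, y, z].
In Python, from plant import status, viewer, manip gives the robot as it stands.
- The arm moves only by the tool drive_tool, never from a script. Its argument "plan" is a list of rows, each a list of 4 numbers: the shift along the tool's x, y, z in m, then the turn about the tool's x in units of 8 degrees (1.0 is 8 degrees). A call has 1 to 12 rows; each row is the pose to reach, as a shift and turn from the pose commanded when the call began, along the tool's axes at that moment; what a row does not reach only later rows make up. A row lasts 1/10 s, in which the tool goes at most 50 mm and 8.59 degrees, less where a joint would pass 70% of its speed; a pose out of reach is approached as far as the arm can. A call with a gripper value outside its range is refused whole. "fingers" is the finger opening in m, from 0 to 0.0854, set as the call begins (left out, the last holds). The fingers move at their own pace and stop on an object; the grip force is fixed at half the most. Time passes only in rows, so rows that repeat a pose let the fingers close. It gives the time, the measured TCP pose, the force and the opening at its end, in the units of the state.
- status.state(): the state, without advancing time (a new reading comes with each control period).
- viewer.grab_frame(name): name is "side" or "top" or "wrist"; returns the picture (384x512x3 uint8, blue, green, red); there is no depth.
- viewer.calibration(name): a dict with "vfov" (degrees; the focal length in pixels is half the picture's height over the tangent of half this angle, whatever the lens; pixels are square), "cx", "cy" (the principal point, pixels), "rvec" (rotation vector, rad) and "tvec" (3), from world to camera coordinates, as OpenCV has them. Camera axes: x right, y down, z forward; pixel columns grow to the right and rows downward; lengths in m; the calibration is good to about 2 mm. The wrist camera is an equidistant fisheye: a pixel r from the principal point sees the ray r / f radians off the axis. A picture is of the moment at which its call begins: read the wrist's pose just before it. calibration takes no time and is no camera call; for the wrist camera it gives the pose at the moment of the call.
- manip.job_done(): hands the job in, once; it reports no verdict.
The state is a dict: "time": time; "joint_pos": joint angles; "joint_vel": joint speeds; "joint_efforts": joint torques, N m; "tool_pos": TCP position; "tool_rot": TCP orientation; "contact_force": force on the tool from outside, world axes, zero at the start; "ft_torque": the same for the moment, N m; "gripper_width": opening from 0.0 (shut) to 1.0 (fully open).
Only numpy, scipy, OpenCV 4.12 (cv2) and the standard library are available. Lean on these libraries where they do the work, as an engineer would, in place of code of your own. Each camera call takes 0.05 s, during which the arm holds its last target. There are 200 camera calls.

## Working session

There is one attempt and no reset: what is moved stays moved. The work goes in short steps, Python scripts to look and compute and a tool call to move; the robot and the scene stay as the last step left them, time stands still between calls to the robot, and variables do not carry over. Pictures are saved under pics/ and viewed, about 8 in all and at most 12, crops included, and the job is handed in when it is done.

Besides the shell and the picture viewer there is one more tool, called after ">>>" as name([rows], argument=value, ...), one row to a line, values as JSON. drive_tool: Moves the arm, as the interface text tells. Its arguments: {"type":"object","properties":{"plan":{"type":"array","items":{"type":"array","items":{"type":"number"}}},"fingers":{"type":"number"}},"required":["plan"]}

```bash
ls; mkdir -p pics; cat > h.py <<'E'
import numpy as np, cv2
from plant import status, viewer, manip
from scipy.spatial.transform import Rotation as R
def cal(n):
    c=viewer.calibration(n); f=192/np.tan(np.radians(c["vfov"])/2)
    return f,c["cx"],c["cy"],cv2.Rodrigues(np.array(c["rvec"],float))[0],np.array(c["tvec"],float).ravel()
def ray(n,u,v,c=None):
    f,cx,cy,Rm,t=c or cal(n); a=np.array([u-cx,v-cy],float)
    if n=="wrist":
        r=np.hypot(*a); th=r/f; d=np.array([*(a/max(r,1e-9)*np.sin(th)),np.cos(th)])
    else: d=np.array([a[0]/f,a[1]/f,1.])
    return -Rm.T@t, Rm.T@d/np.linalg.norm(d)
def onz(n,u,v,z,c=None):
    o,d=ray(n,u,v,c); return o+d*(z-o[2])/d[2]
def proj(n,p,c=None):
    f,cx,cy,Rm,t=c or cal(n); q=Rm@np.array(p)+t
    if n=="wrist":
        r=np.hypot(q[0],q[1]); th=np.arctan2(r,q[2]); return np.array([cx,cy])+q[:2]/max(r,1e-9)*f*th
    return np.array([cx,cy])+f*q[:2]/q[2]
def tri(a,b):
    (o1,d1),(o2,d2)=a,b
    s=np.linalg.lstsq(np.c_[d1,-d2],o2-o1,rcond=None)[0]
    p,q=o1+d1*s[0],o2+d2*s[1]; return (p+q)/2,np.linalg.norm(p-q)
def blobs(m,amin=30):
    n,l,s,c=cv2.connectedComponentsWithStats(m.astype(np.uint8)); 
    return [(c[i].round(1),s[i]) for i in range(1,n) if s[i][4]>=amin]
E
python3 - <<'E'
from h import *
s=status.state(); print(s)
for n in("side","top"):
    im=viewer.grab_frame(n); cv2.imwrite(f"pics/{n}0.png",im); c=cal(n); print(n,c[0],-c[3].T@c[4],c[3][2])
    h=cv2.cvtColor(im,cv2.COLOR_BGR2HSV); m=((h[...,0]<8)|(h[...,0]>172))&(h[...,1]>130)&(h[...,2]>60)
    print(blobs(m))
a=cv2.imread("pics/side0.png");b=cv2.imread("pics/top0.png")
E
```

```text
pics
{'time': 0.0, 'joint_pos': array([-1.38799561e+00,  5.33625125e-02,  1.61430071e+00, -1.60769638e-05,
        1.47600201e+00, -1.18972131e-01]), 'joint_vel': array([ 4.90861847e-04,  3.27997980e-04, -4.21684674e-04, -5.88124979e-05,
       -1.15590766e-03,  2.16419337e-04]), 'joint_efforts': array([-1.13600130e-03, -3.93684232e+01, -3.70175028e+01, -2.46050768e-04,
        7.02219957e-03, -6.47189822e-07]), 'tool_pos': array([ 0.18565132, -0.5961061 ,  0.21735554]), 'tool_rot': array([-0.1055567 , -0.6990433 , -0.10702113,  0.69910137]), 'contact_force': array([-0.07320901,  0.02065866,  0.33992647]), 'ft_torque': array([ 0.03843391, -0.05601377, -0.01407776]), 'gripper_width': 0.9987725600259476}
side 416.67434890908794 [ 0.47197296 -1.11437258  0.95976161] [ 0.02183401  0.8018728  -0.59709571]
[(array([105.1,  21. ]), array([  54,    0,  100,   48, 3741], dtype=int32)), (array([ 76.9, 163.9]), array([   26,    42,   111,   231, 12451], dtype=int32)), (array([143.7,  94.2]), array([ 125,   53,   39,   90, 1739], dtype=int32)), (array([236.1,  62.4]), array([233,  59,   7,   7, 
[... 219 characters left out ...]
], dtype=int32))]
top 389.7911457681104 [ 0.3779899  -0.04373501  1.33805749] [ 0.09193782 -0.00099975 -0.99576425]
[(array([344. , 219.4]), array([339, 212,  11,  16,  78], dtype=int32)), (array([242.6, 287.9]), array([228, 279,  23,  25, 166], dtype=int32)), (array([208.5, 290.8]), array([203, 284,  18,  19, 146], dtype=int32)), (array([424.3, 355.7]), array([ 317,  308,  195,   76, 6946], dtype=int32)), (array([220.7, 347.4]), array([ 185,  311,   73,   71, 3954], dtype=int32)), (array([265., 337.]), array([253, 313,  21,  52, 434], dtype=int32)), (array([246.1, 379.6]), array([225, 371,  34,  13, 190], dtype=int32)), (array([295.6, 379.2]), array([269, 371,  46,  13, 329], dtype=int32))]
```

View pics/side0.png

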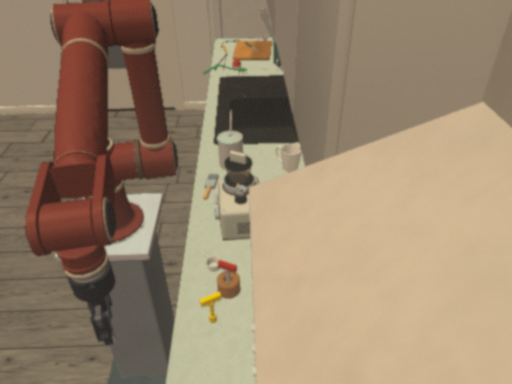

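View pics/top0.png

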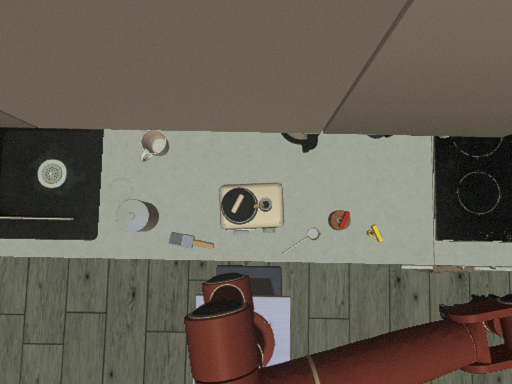

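Side: grinder at about (238,200), red key handle (227,266) in its stand (228,284), yellow decoy (211,303). Top: hopper lid (239,205), lock (265,205), key (344,219), scoop (300,238), brush (190,241).

```bash
python3 - <<'E'
from h import *
a=cv2.imread("pics/side0.png");b=cv2.imread("pics/top0.png")
ca,cb=cal("side"),cal("top")
def red(im):
    h=cv2.cvtColor(im,cv2.COLOR_BGR2HSV); return ((h[...,0]<6)|(h[...,0]>174))&(h[...,1]>150)&(h[...,2]>60)
m=red(b); m[:200]=0; m[240:]=0; m[:,:330]=0
p=np.argwhere(m)[:,::-1].astype(float); w=np.array([onz("top",*q,0.1,cb)[:2] for q in p])
c=w.mean(0); ev=np.linalg.eigh(np.cov((w-c).T)); d=ev[1][:,1]
print("key top",c,"yaw",np.degrees(np.arctan2(d[1],d[0])),"ext",np.ptp((w-c)@d),np.ptp((w-c)@ev[1][:,0]))
ms=red(a); ms[:258]=0; ms[275:]=0; ms[:,:215]=0; ms[:,240:]=0
q=np.argwhere(ms)[:,::-1].mean(0); print(q, "tri", tri(ray("side",*q,ca),ray("top",*p.mean(0),cb)))
# project handle in top: guess
for nm,u,v,z in[("lid",239,205,.155+.072),("lock",265,205,.177)]: print(nm,onz("top",u,v,z,cb))
# grip bar PCA
g=b.astype(int).sum(2); 
roi=np.zeros_like(g,bool); cv2_m=np.zeros(g.shape,np.uint8); cv2.circle(cv2_m,(239,205),15,1,-1)
bar=(g>330)&(cv2_m>0); p=np.argwhere(bar)[:,::-1]; w=np.array([onz("top",*k,.155+.104,cb)[:2] for k in p])
c=w.mean(0); ev=np.linalg.eigh(np.cov((w-c).T)); d=ev[1][:,1]; print("bar",len(p),c,np.degrees(np.arctan2(d[1],d[0])),np.ptp((w-c)@d))
A=cv2.resize(b[165:250,205:365],None,fx=5,fy=5,interpolation=cv2.INTER_CUBIC)
cv2.imwrite("pics/c1.png",A)
E
```

```text
key top [ 0.40835104 -0.31735187] yaw 153.41090144388056 ext 0.05425453111104936 0.012781085024759588
[226.86458333 265.67708333] tri (array([ 0.40960753, -0.31752243,  0.09873772]), np.float64(0.002488711986326887))
lid [0.44075075 0.01021003 0.227     ]
lock [ 0.44512552 -0.06486647  0.177     ]
bar 90 [0.44360666 0.0137526 ] 151.35077644438874 0.05322998359660036
```

View pics/c1.png

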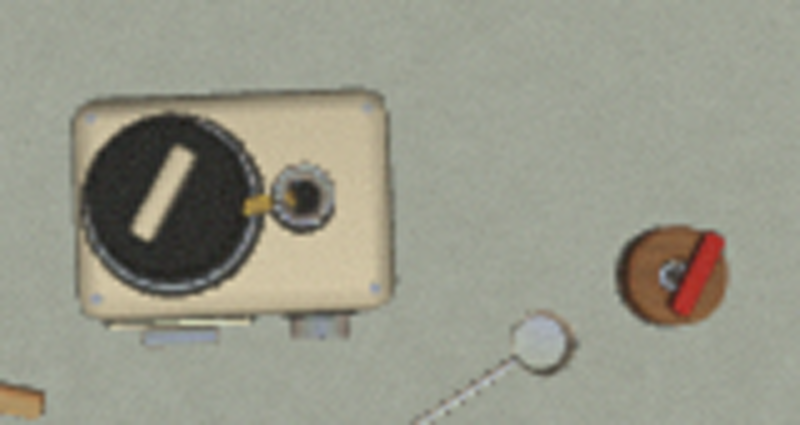

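Crop: lid centre (172,203), lock socket (303,197), brass tab pointing towards the hopper, red handle yaw about -27°, stand (672,275). Next, plan helper and finer positions.

```bash
cat >> h.py <<'E'
def go(p,yaw=None,s=None):
    """shift in tool axes and turn (units of 8deg) to bring TCP to world p with tool-y along yaw deg (mod 180), tool x straight down"""
    s=s or status.state(); q=s["tool_rot"]; r=R.from_quat([q[1],q[2],q[3],q[0]]).as_matrix()
    y=np.degrees(np.arctan2(r[1,1],r[0,1])); d=r.T@(np.array(p)-s["tool_pos"])
    t=0 if yaw is None else -((yaw-y+90)%180-90)
    print("tilt",r[:,0].round(4),"yawy",round(y,2),"pos",s["tool_pos"].round(4),"q6",round(s["joint_pos"][5],3))
    print("SHIFT",d.round(4),"TURN",round(t/8,3),"alt",round((t-180*np.sign(t))/8,3)); return r
def circ(pts): return cv2.minEnclosingCircle(np.array(pts,np.float32))
E
python3 - <<'E'
from h import *
b=cv2.imread("pics/top0.png"); cb=cal("top"); h=cv2.cvtColor(b,cv2.COLOR_BGR2HSV).astype(int)
x=h[200:240,325:360]; 
m=np.zeros(h.shape[:2],bool); m[200:240,322:360]=(h[200:240,322:360,1]>90)
p=np.argwhere(m)[:,::-1]; w=np.array([onz("top",*k,.048,cb)[:2] for k in p],np.float32); print("stand",circ(w), len(p))
# grinder body
m=np.zeros(h.shape[:2],np.uint8); mm=(h[...,1]>40)&(h[...,0]>12)&(h[...,0]<30)&(h[...,2]>120); m[170:245,210:300]=mm[170:245,210:300]
l=cv2.connectedComponents(m)[1]; k=np.bincount(l[l>0]).argmax(); P=np.argwhere(l==k)[:,::-1]
w=np.array([onz("top",*q,.125,cb)[:2] for q in P],np.float32); print("grinder",cv2.minAreaRect(w))
g=b.astype(int).sum(2); m=np.zeros(h.shape[:2],np.uint8); m[180:230,210:262]=(g<150)[180:230,210:262]
l=cv2.connectedComponents(m)[1]; k=np.bincount(l[l>0]).argmax(); P=np.argwhere(l==k)[:,::-1]
print("lid",circ([onz("top",*q,.227,cb)[:2] for q in P]))
go([.409,-.317,.25],63)
c=cal("wrist");Rm=c[3];print("wristcam",-Rm.T@c[4],Rm[2],c[:3])
E
```

```text
stand ((0.40962913632392883, -0.3158842921257019), 0.0370979979634285) 307
grinder ((0.4419863820075989, -0.022651270031929016), (0.1404809206724167, 0.19453570246696472), 4.034517288208008)
lid ((0.4427148699760437, 0.012491478584706783), 0.04688146337866783)
tilt [-3.0e-04  1.9e-03 -1.0e+00] yawy -72.71 pos [ 0.1857 -0.5961  0.2175] q6 -0.119
SHIFT [-0.0321 -0.2002 -0.2962] TURN 5.537 alt -16.963
wristcam [ 0.25687102 -0.57481059  0.37132307] [-0.2841776  -0.08550432 -0.95495136] (np.float64(297.3186396354542), 258.6711610523072, 188.9445703849878)
```

>>> drive_tool([
  [0, -0.05, -0.075, 1],
  [0, -0.1, -0.15, 2],
  [0, -0.15, -0.22, 3],
  [0, -0.2, -0.296, 4],
  [0, -0.2, -0.296, 5],
  [0, -0.2, -0.296, 5.54],
  [0, -0.2, -0.296, 5.54],
  [0, -0.2, -0.296, 5.54],
  [0, -0.2, -0.296, 5.54],
  [0, -0.2, -0.296, 5.54],
  [0, -0.2, -0.296, 5.54],
])

```text
time: 1.2
tool_pos: [0.4081, -0.319, 0.2184]
tool_rot: [0.166, -0.687, 0.166, 0.688]
contact_force: [-0.4, -0.2, 0.5]
gripper_width: 0.998
```

```bash
cat > k.py <<'E'
from h import *
def key(tag,z=.108):
    c=cal("wrist"); im=viewer.grab_frame("wrist"); cv2.imwrite(f"pics/{tag}.png",im)
    h=cv2.cvtColor(im,cv2.COLOR_BGR2HSV); m=((h[...,0]<6)|(h[...,0]>174))&(h[...,1]>140)&(h[...,2]>60)
    for b in blobs(m,150): print(b[0],b[1])
    l,s=cv2.connectedComponentsWithStats(m.astype(np.uint8))[1:3]; k=s[1:,4].argmax()+1
    p=np.argwhere(l==k)[:,::-1]; w=np.array([onz("wrist",*q,z,c)[:2] for q in p],np.float32); print(z,cv2.minAreaRect(w),"mean",w.mean(0))
E
python3 - <<'E'
from k import *
key("w1"); go([.409,-.317,.097],63)
E
```

```text
[255.7 177.4] [248 148  16  60 835]
0.108 ((0.4115186929702759, -0.31885141134262085), (0.013713769614696503, 0.05652448162436485), 63.059974670410156) mean [ 0.41199362 -0.31928146]
tilt [-4.e-04  0.e+00 -1.e+00] yawy -117.16 pos [ 0.4081 -0.319   0.2184] q6 1.238
SHIFT [ 0.1214 -0.0022  0.    ] TURN -0.02 alt 22.48
```

View pics/w1.png

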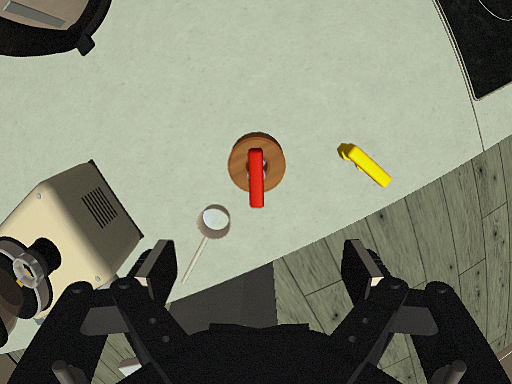

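Wrist picture: red handle centred at (256,177) lines up with the open jaws, stand at (257,162), lock at (25,268); rectangle 13.7 x 56.5 mm matches the handle. Descend and grip.

>>> drive_tool([
  [0.03, -0.001, -0.002, 0],
  [0.06, -0.0015, -0.003, 0],
  [0.085, -0.0015, -0.003, 0],
  [0.105, -0.0015, -0.003, 0],
  [0.115, -0.0015, -0.003, 0],
  [0.123, -0.0015, -0.003, 0],
  [0.123, -0.0015, -0.003, 0],
  [0.123, -0.0015, -0.003, 0],
])

```text
time: 2.05
tool_pos: [0.4127, -0.3185, 0.0966]
tool_rot: [-0.165, 0.688, -0.166, -0.687]
contact_force: [-0.3, 0.6, -0.5]
gripper_width: 0.997
```

>>> drive_tool([
  [0, 0, 0, 0],
  [0, 0, 0, 0],
  [0, 0, 0, 0],
  [0, 0, 0, 0],
  [0, 0, 0, 0],
  [0, 0, 0, 0],
  [0, 0, 0, 0],
  [0, 0, 0, 0],
  [0, 0, 0, 0],
  [0, 0, 0, 0],
], fingers=0.0)

```text
time: 3.05
tool_pos: [0.4123, -0.3178, 0.0956]
tool_rot: [0.165, -0.688, 0.165, 0.688]
contact_force: [-1.0, -0.4, 0.3]
gripper_width: -0.004
```

>>> drive_tool([
  [-0.02, 0, 0, 0],
  [-0.05, 0, 0, 0],
  [-0.08, 0, 0, 0],
  [-0.12, 0, 0, 0],
  [-0.16, 0, 0, 0],
  [-0.2, 0, 0, 0],
  [-0.24, 0, 0, 0],
  [-0.24, 0, 0, 0],
  [-0.24, 0, 0, 0],
  [-0.24, 0, 0, 0],
])

```text
time: 4.05
tool_pos: [0.4119, -0.3174, 0.3339]
tool_rot: [0.166, -0.687, 0.165, 0.688]
contact_force: [-0.1, -0.3, 1.0]
gripper_width: -0.005
```

```bash
python3 - <<'E'
from k import *
s=status.state(); z=s["tool_pos"][2]+.002+.011
key("w2",z); go([.445,-.065,.35],-142)
a=viewer.grab_frame("side"); cv2.imwrite("pics/s2.png",a); u=proj("side",s["tool_pos"]).astype(int); print(u)
b=cv2.imread("pics/w2.png")
A=a[max(0,u[1]-60):u[1]+60,max(0,u[0]-80):u[0]+80]
cv2.imwrite("pics/c2.png",np.hstack([b,cv2.resize(A,(288,384))]))
E
```

```text
[259.2 156.7] [254 136  11  42 417]
0.3468847336863717 ((0.45358824729919434, -0.3402571678161621), (0.004822011571377516, 0.020211441442370415), 63.17593002319336) mean [ 0.4535596 -0.3403316]
tilt [-0.0024  0.0025 -1.    ] yawy -117.03 pos [ 0.4118 -0.3173  0.3334] q6 1.243
SHIFT [-0.0161 -0.2399  0.0851] TURN 3.121 alt -19.379
[222 198]
```

View pics/c2.png

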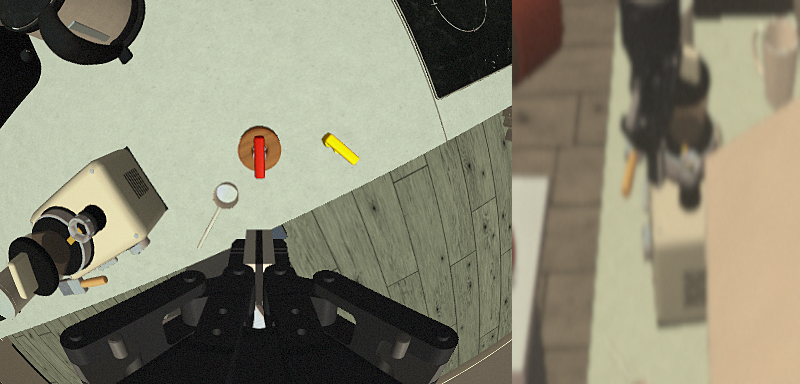

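Left: the jaws at (260,240) are shut and empty, and the key still stands at (259,157) in its stand. The grip missed; check geometry.

```bash
python3 - <<'E'
from h import *
s=status.state(); c=cal("wrist"); p=s["tool_pos"]; q=s["tool_rot"]; r=R.from_quat([q[1],q[2],q[3],q[0]]).as_matrix()
print("cam in tool",r.T@(-c[3].T@c[4]-p),"axis",r.T@c[3][2])
for d in (-.03,0,.017): print(d,proj("wrist",p+r[:,0]*d,c))
im=cv2.imread("pics/w2.png"); h=cv2.cvtColor(im,cv2.COLOR_BGR2HSV); m=((h[...,0]<6)|(h[...,0]>174))&(h[...,1]>140)
P=np.argwhere(m[120:200,230:290])[:,::-1]+[230,120]; w=np.array([onz("wrist",*k,.108,c)[:2] for k in P],np.float32); print(cv2.minAreaRect(w))
m=((h[...,0]<20)&(h[...,0]>6))&(h[...,1]>90); P=np.argwhere(m[115:180,225:295])[:,::-1]+[225,115]; print("stand",circ([onz("wrist",*k,.048,c)[:2] for k in P]))
print(proj("wrist",[.4115,-.3189,.108],c))
ct=cal("top");b=viewer.grab_frame("top");h=cv2.cvtColor(b,cv2.COLOR_BGR2HSV);m=((h[...,0]<6)|(h[...,0]>174))&(h[...,1]>150);
cv2.imwrite("pics/t3.png",cv2.resize(b[170:260,290:410],None,fx=5,fy=5)); print("tcp in top",proj("top",p,ct))
E
```

```text
cam in tool [-0.15382166  0.0012752  -0.07509951] axis [ 9.54751584e-01 -4.10504583e-04  2.97404178e-01]
-0.03 [256.18904092 261.25861205]
0 [256.59525011 234.19985043]
0.017 [256.77613093 222.31319093]
((0.4111083149909973, -0.3184083104133606), (0.012990936636924744, 0.05446187034249306), 63.17680358886719)
stand ((0.4064818024635315, -0.31602945923805237), 0.04001995176076889)
[259.19773438 156.34981688]
tcp in top [363.9304121  216.40683978]
```

View pics/t3.png

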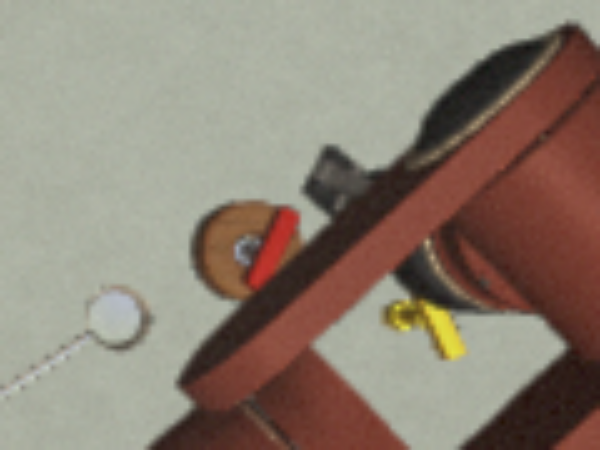

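Top crop: key and stand unmoved at (270,248); the arm hides the jaws. I'll zoom the wrist and side views to see where the jaws really are.

```bash
python3 - <<'E'
from h import *
b=viewer.grab_frame("wrist"); a=viewer.grab_frame("side"); s=status.state(); p=s["tool_pos"]
cw,cs=cal("wrist"),cal("side")
for d in(0,-.017):
  for n,im,c in(("wrist",b,cw),("side",a,cs)): 
    u=proj(n,p+[0,0,d],c); print(n,d,u); cv2.circle(im,tuple(int(round(k)) for k in u),1,(0,255,0) if d==0 else (255,0,255),-1)
A=cv2.resize(b[180:330,190:320],None,fx=3,fy=3,interpolation=cv2.INTER_CUBIC);B=cv2.resize(a[120:240,170:270],None,fx=3.75,fy=3.75,interpolation=cv2.INTER_CUBIC)
cv2.imwrite("pics/c4.png",np.hstack([A,B])); print(A.shape,B.shape)
E
```

```text
wrist 0 [256.59909624 234.16807466]
side 0 [222.30228791 198.79146146]
wrist -0.017 [256.80078451 222.22884634]
side -0.017 [222.7079261  204.23876118]
(450, 390, 3) (450, 375, 3)
```

View pics/c4.png

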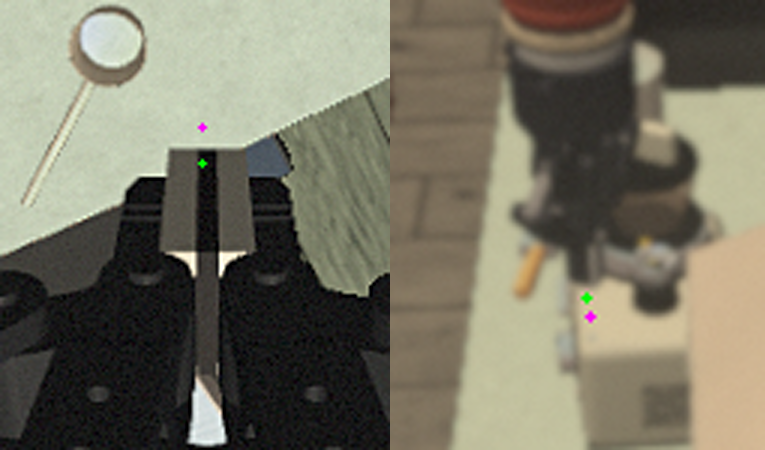

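```bash
python3 - <<'E'
from h import *
s=status.state();p=s["tool_pos"];q=s["tool_rot"]; r=R.from_quat([q[1],q[2],q[3],q[0]]).as_matrix()
for v in(194,196,198):
  t,e=tri(ray("wrist",258,229.3),ray("side",222,v)); print(t,e,"in tool",r.T@(t-p))
for z in (-.011,0,.011):
  for d in (-.01,0,.01,.017): print(z,d,proj("wrist",p+r@np.array([d,0,z])))
print(s["gripper_width"],s["joint_pos"])
E
```

```text
[ 0.41612074 -0.3214003   0.34916569] 0.008666064176308079 in tool [-0.01498992  0.00157408 -0.00539306]
[ 0.41473755 -0.32044869  0.34304935] 0.006433738550268496 in tool [-0.00886982  0.0013596  -0.00374181]
[ 0.41334558 -0.31949859  0.33689193] 0.0041814891520758875 in tool [-0.00270861  0.00115048 -0.00208353]
-0.011 -0.01 [256.40279828 223.7830872 ]
-0.011 0 [256.53411801 216.52050596]
-0.011 0.01 [256.65221039 210.02003451]
-0.011 0.017 [256.72798179 205.86419219]
0 -0.01 [256.47720092 242.20763554]
0 0 [256.59909624 234.16807466]
0 0.01 [256.70941465 226.93021188]
0 0.017 [256.78053764 222.28282227]
0.011 -0.01 [256.55273775 259.51377244]
0.011 0 [256.66537596 250.85006943]
0.011 0.01 [256.76798081 243.00327697]
0.011 0.017 [256.83445718 237.94200797]
0.0004979126083677071 [-7.99740976e-01 -2.39876265e-01  1.69683857e+00  1.09590493e-05
  1.68693428e+00  1.24280531e+00]
```

Triangulation and the wrist view agree: the real fingertips sit about 10–17 mm behind the reported TCP instead of 17 mm ahead, so the jaws closed just above the handle. Open and descend about 28 mm deeper.

>>> drive_tool([
  [0.03, 0, 0, 0],
  [0.07, 0, 0, 0],
  [0.11, 0, 0, 0],
  [0.15, 0, 0, 0],
  [0.18, 0, 0, 0],
  [0.2, 0, 0, 0],
  [0.22, 0, 0, 0],
  [0.24, 0, 0, 0],
  [0.255, 0, 0, 0],
  [0.265, 0, 0, 0],
  [0.265, 0, 0, 0],
  [0.265, 0, 0, 0],
], fingers=0.085)

```text
time: 5.5
tool_pos: [0.4126, -0.3181, 0.0711]
tool_rot: [-0.165, 0.688, -0.165, -0.687]
contact_force: [0.3, 0.0, 0.8]
gripper_width: 0.993
```

>>> drive_tool([
  [0, 0, 0, 0],
  [0, 0, 0, 0],
  [0, 0, 0, 0],
  [0, 0, 0, 0],
  [0, 0, 0, 0],
  [0, 0, 0, 0],
  [0, 0, 0, 0],
  [0, 0, 0, 0],
  [0, 0, 0, 0],
], fingers=0.0)

```text
time: 6.4
tool_pos: [0.4126, -0.3182, 0.0711]
tool_rot: [-0.165, 0.688, -0.165, -0.687]
contact_force: [0.3, -0.3, 3.2]
gripper_width: 0.16
```

Gripped (13.6 mm). Lift straight up.

>>> drive_tool([
  [-0.01, 0, 0, 0],
  [-0.025, 0, 0, 0],
  [-0.05, 0, 0, 0],
  [-0.09, 0, 0, 0],
  [-0.13, 0, 0, 0],
  [-0.17, 0, 0, 0],
  [-0.21, 0, 0, 0],
  [-0.22, 0, 0, 0],
  [-0.22, 0, 0, 0],
  [-0.22, 0, 0, 0],
])

```text
time: 7.4
tool_pos: [0.4118, -0.3173, 0.289]
tool_rot: [0.166, -0.687, 0.165, 0.688]
contact_force: [-0.4, -0.9, -1.7]
gripper_width: 0.159
```

```bash
python3 - <<'E'
from h import *
s=status.state(); print(s["contact_force"],s["gripper_width"]); go([.445,-.065,.30],-142)
b=viewer.grab_frame("wrist"); a=viewer.grab_frame("side"); cw=cal("wrist"); p=s["tool_pos"]
cv2.imwrite("pics/w5.png",b); cv2.imwrite("pics/s5.png",a)
h=cv2.cvtColor(b,cv2.COLOR_BGR2HSV); m=((h[...,0]<6)|(h[...,0]>174))&(h[...,1]>140)
for x in blobs(m,100): print(x)
u=proj("side",p).astype(int)
A=cv2.resize(b[110:300,150:360],None,fx=2,fy=2,interpolation=cv2.INTER_CUBIC);B=cv2.resize(a[u[1]-50:u[1]+45,u[0]-45:u[0]+45],(360,380),interpolation=cv2.INTER_CUBIC)
cv2.imwrite("pics/c5.png",np.hstack([A,B])); print(u)
E
```

```text
[-0.371816   -0.91085006 -1.6761824 ] 0.15906360660368768
tilt [-0.0017  0.0017 -1.    ] yawy -117.03 pos [ 0.4118 -0.3173  0.289 ] q6 1.243
SHIFT [-0.0106 -0.2398  0.0851] TURN 3.121 alt -19.379
(array([258.6, 257.4]), array([ 243,  203,   31,  111, 3147], dtype=int32))
[223 212]
```

View pics/c5.png

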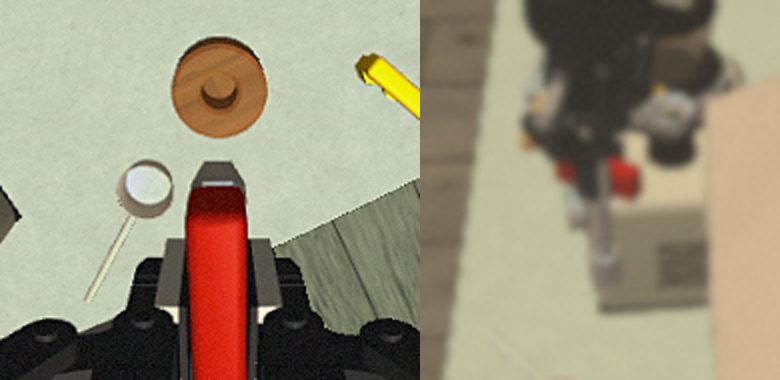

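Key hangs straight in the jaws (tip at about (259,195) in the wrist picture), stand empty with the hole at (259,154). Move above the lock, high enough to see the socket.

>>> drive_tool([
  [-0.02, -0.03, 0.01, 0.3],
  [-0.041, -0.07, 0.025, 0.8],
  [-0.041, -0.11, 0.04, 1.4],
  [-0.041, -0.15, 0.054, 2.0],
  [-0.041, -0.19, 0.068, 2.6],
  [-0.041, -0.22, 0.078, 3.0],
  [-0.041, -0.24, 0.085, 3.12],
  [-0.041, -0.24, 0.085, 3.12],
  [-0.041, -0.24, 0.085, 3.12],
  [-0.041, -0.24, 0.085, 3.12],
])

```text
time: 8.5
tool_pos: [0.4453, -0.0661, 0.3306]
tool_rot: [0.31, -0.635, 0.31, 0.636]
contact_force: [-0.5, -0.3, -0.0]
gripper_width: 0.156
```

```bash
python3 - <<'E'
from h import *
s=status.state(); print(s["contact_force"],s["gripper_width"]); r=go([.446,-.066,.33],-142); p=s["tool_pos"]
c=cal("wrist"); b=viewer.grab_frame("wrist"); cv2.imwrite("pics/w6.png",b)
for t in([.065,0,0],[.065,0,-.009],[.039,0,0]): print(t,proj("wrist",p+r@np.array(t),c))
for t in([.446,-.066,.177],[.446,-.066,.165],[.4427,.0125,.259]): print(t,proj("wrist",t,c))
u=proj("wrist",[.446,-.066,.177],c).astype(int); x0,y0=u[0]-75,u[1]-55; print(x0,y0)
cv2.imwrite("pics/c6.png",cv2.resize(b[y0:y0+120,x0:x0+150],None,fx=5,fy=5,interpolation=cv2.INTER_CUBIC))
E
```

```text
[-0.53246043 -0.31660827 -0.01682907] 0.15646574262249474
tilt [-1.9e-03  2.0e-04 -1.0e+00] yawy -142.04 pos [ 0.4453 -0.0661  0.3306] q6 2.166
SHIFT [ 0.0006 -0.0006 -0.0003] TURN -0.005 alt 22.495
[0.065, 0, 0] [256.8679171  198.18345705]
[0.065, 0, -0.009] [256.83740795 187.12798195]
[0.039, 0, 0] [256.66028354 210.38371443]
[0.446, -0.066, 0.177] [256.55732718 170.50070585]
[0.446, -0.066, 0.165] [256.61550941 167.90380149]
[0.4427, 0.0125, 0.259] [205.08792171 262.89796231]
181 115
```

View pics/c6.png

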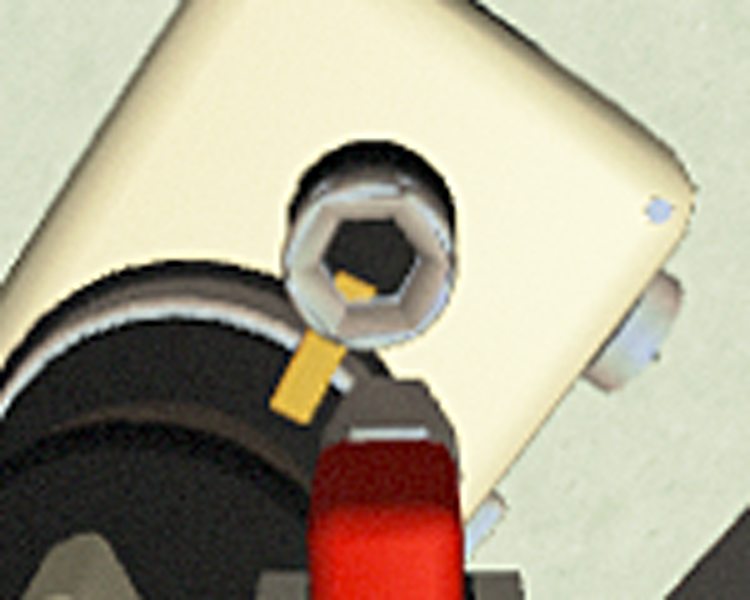

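Socket head centre at about (255,167.5), tab end at about (239,198), key's tip front edge at (259.3,190.6). Convert these in one camera frame so that calibration offsets cancel.

```bash
python3 - <<'E'
from h import *
s=status.state(); c=cal("wrist"); r=go([.446,-.066,.33],-142,s); p=s["tool_pos"]; b=cv2.imread("pics/w6.png")
h=cv2.cvtColor(b,cv2.COLOR_BGR2HSV).astype(int); x0,y0=181,115
m=np.zeros(b.shape[:2],np.uint8); mm=(h[...,0]>14)&(h[...,0]<28)&(h[...,1]>130); m[180:202,232:253]=mm[180:202,232:253]
P=np.argwhere(m)[:,::-1]
L=onz("wrist",255,167.5,.177,c); L2=onz("wrist",255.4,167,.1725,c); print("lock",L,L2)
for z in(.161,.165,.17):
  w=np.array([onz("wrist",*k,z,c)[:2] for k in P],np.float32); rr=cv2.minAreaRect(w); d=w.mean(0)-L[:2]
  l=(w-w.mean(0)); ev=np.linalg.eigh(np.cov(l.T))[1][:,1]; print(z,"tab angle from axis",np.degrees(np.arctan2(d[1],d[0])),"pca",np.degrees(np.arctan2(ev[1],ev[0])),rr[1],"far",np.linalg.norm(w-L[:2],axis=1).max())
T=onz("wrist",259.3,190.6,p[2]-.065,c)+r@np.array([0,0,.009]); print("tip",T,"in tool",r.T@(T-p))
D=r.T@(L-T); print("lock minus tip, tool axes",D)
# grinder long edges
print("rhandle", onz("wrist",258.2,200,p[2]-.065,c))
E
```

```text
tilt [-1.3e-03  2.0e-04 -1.0e+00] yawy -142.07 pos [ 0.4454 -0.0663  0.3309] q6 2.166
SHIFT [ 0.0009 -0.0006 -0.0001] TURN -0.008 alt 22.492
lock [ 0.44941414 -0.06768027  0.177     ] [ 0.44880397 -0.06751643  0.1725    ]
0.161 tab angle from axis 101.23490191693287 pca 101.3169328806605 (0.010793270543217659, 0.02100861631333828) far 0.044645936011441546
0.165 tab angle from axis 100.6044731148215 pca 101.31692870158311 (0.010659858584403992, 0.020748939365148544) far 0.04325725773676385
0.17 tab angle from axis 99.74608209276049 pca 101.31693168744034 (0.010493078269064426, 0.02042432501912117) far 0.04152482846764083
tip [ 0.44208637 -0.06524     0.26587405] in tool [0.06499604 0.00191324 0.00281093]
lock minus tip, tool axes [ 0.08886404 -0.00436137 -0.00651222]
rhandle [ 0.44356424 -0.06573971  0.26586565]
```

>>> drive_tool([
  [0, -0.0044, -0.0065, -0.2],
  [0.02, -0.0044, -0.0065, -0.37],
  [0.045, -0.0044, -0.0065, -0.37],
  [0.065, -0.0044, -0.0065, -0.37],
  [0.078, -0.0044, -0.0065, -0.37],
  [0.084, -0.0044, -0.0065, -0.37],
  [0.084, -0.0044, -0.0065, -0.37],
  [0.084, -0.0044, -0.0065, -0.37],
  [0.084, -0.0044, -0.0065, -0.37],
])

```text
time: 9.45
tool_pos: [0.4538, -0.0681, 0.249]
tool_rot: [-0.293, 0.644, -0.293, -0.643]
contact_force: [-0.5, 0.6, -0.9]
gripper_width: 0.157
```

```bash
python3 - <<'E'
from h import *
s=status.state(); print(s["contact_force"],s["gripper_width"]); r=go([.4494,-.0677,.242],-139,s); p=s["tool_pos"]
c=cal("wrist"); b=viewer.grab_frame("wrist"); cv2.imwrite("pics/w7.png",b)
print(proj("wrist",p+r@np.array([.065,.0019,.0028]),c),proj("wrist",[.4494,-.0677,.177],c))
x0,y0=205,145
cv2.imwrite("pics/c7.png",cv2.resize(b[y0:y0+90,x0:x0+110],None,fx=6,fy=6,interpolation=cv2.INTER_CUBIC))
E
```

```text
[-0.54735666  0.60713818 -0.92524805] 0.1570580518400074
tilt [ 2.2e-03 -7.0e-04 -1.0e+00] yawy -139.02 pos [ 0.4538 -0.0681  0.249 ] q6 2.115
SHIFT [0.007  0.0031 0.0032] TURN -0.003 alt 22.497
[259.32593652 201.46423857] [260.85542483 199.07837594]
```

View pics/c7.png

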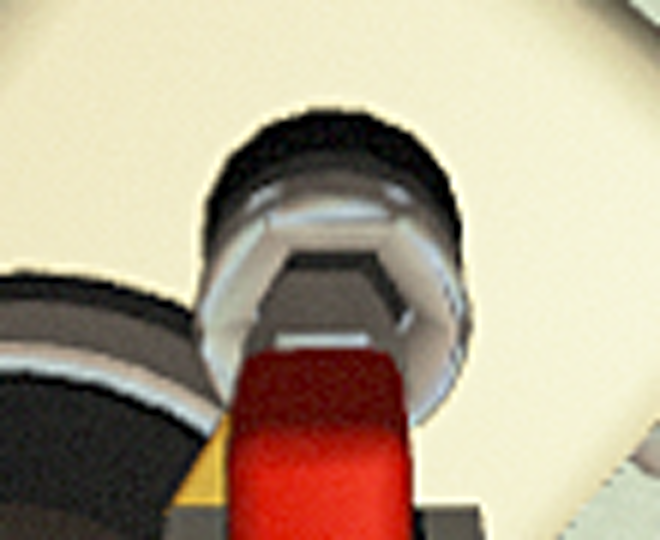

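The tip sits over the socket, hexagons parallel; key about 1 mm left of the socket centre. Head centre at (260.7,199.7), tip's front edge at (259.3,189.5).

```bash
python3 - <<'E'
from h import *
s=status.state(); c=cal("wrist"); r=go([.4494,-.0677,.242],-139,s); p=s["tool_pos"]
L=onz("wrist",260.7,199.7,.177,c); print(L)
for d in(.060,.065,.070):
  T=onz("wrist",259.3,189.5,p[2]-d,c)+r@np.array([0,0,.009]); print(d,"tip in tool",r.T@(T-p),"D",r.T@(L-T))
E
```

```text
tilt [ 2.1e-03 -6.0e-04 -1.0e+00] yawy -139.02 pos [ 0.4537 -0.068   0.2489] q6 2.115
SHIFT [0.0069 0.0031 0.0031] TURN -0.003 alt 22.497
[ 0.44909386 -0.06719185  0.177     ]
0.06 tip in tool [0.06001364 0.00188857 0.00044671] D [0.01188206 0.00115205 0.00332814]
0.065 tip in tool [0.06501077 0.00189947 0.0020136 ] D [0.00688493 0.00114115 0.00176125]
0.07 tip in tool [0.0700079  0.00191037 0.00358048] D [0.0018878  0.00113025 0.00019437]
```

>>> drive_tool([
  [0, 0.0011, 0.0017, 0],
  [0.004, 0.0011, 0.0017, 0],
  [0.007, 0.0011, 0.0017, 0],
  [0.01, 0.0011, 0.0017, 0],
  [0.012, 0.0011, 0.0017, 0],
  [0.014, 0.0011, 0.0017, 0],
  [0.014, 0.0011, 0.0017, 0],
])

```text
time: 10.2
tool_pos: [0.451, -0.0672, 0.2331]
tool_rot: [0.293, -0.643, 0.293, 0.644]
contact_force: [-0.4, 0.0, -0.7]
gripper_width: 0.154
```

No force at a tip height of about 0.168, so it is in. Push to the floor.

>>> drive_tool([
  [0.0015, 0, 0, 0],
  [0.003, 0, 0, 0],
  [0.0045, 0, 0, 0],
  [0.0045, 0, 0, 0],
  [0.0045, 0, 0, 0],
])

```text
time: 10.7
tool_pos: [0.4519, -0.0676, 0.2306]
tool_rot: [-0.293, 0.644, -0.293, -0.642]
contact_force: [-0.2, -1.0, 5.6]
gripper_width: 0.16
```

>>> drive_tool([
  [0, 0, 0, -0.6],
  [0, 0, 0, -1.2],
  [0, 0, 0, -1.8],
  [0, 0, 0, -2.4],
  [0, 0, 0, -3],
  [0, 0, 0, -3],
])

```text
time: 11.3
tool_pos: [0.4522, -0.0673, 0.2306]
tool_rot: [-0.153, 0.692, -0.153, -0.689]
contact_force: [-0.4, -0.5, 5.7]
gripper_width: 0.158
```

```bash
python3 - <<'E'
from h import *
s=status.state(); r=go(s["tool_pos"],None,s); print("F world",s["contact_force"],"F tool",r.T@s["contact_force"],"M",s["ft_torque"])
E
```

```text
tilt [ 3.3e-03 -3.0e-04 -1.0e+00] yawy -114.96 pos [ 0.4522 -0.0673  0.2306] q6 1.695
SHIFT [0. 0. 0.] TURN 0.0 alt 0.0
F world [-0.3712361  -0.45259412  5.73437394] F tool [-5.73542713  0.56065602  0.12744679] M [ 0.09644534 -0.07129565 -0.00855844]
```

>>> drive_tool([
  [0, 0, 0, -0.6],
  [0, 0, 0, -1.2],
  [0, 0, 0, -1.8],
  [0, 0, 0, -2.4],
  [0, 0, 0, -3],
  [0, 0, 0, -3.6],
  [0, 0, 0, -4.2],
  [0, 0, 0, -4.8],
  [0, 0, 0, -5.2],
  [0, 0, 0, -5.2],
])

```text
time: 12.3
tool_pos: [0.4522, -0.0666, 0.2306]
tool_rot: [0.102, 0.701, 0.103, -0.698]
contact_force: [-0.3, 2.6, 6.2]
gripper_width: 0.157
```

```bash
python3 - <<'E'
from h import *
s=status.state(); r=go(s["tool_pos"],None,s); print("F tool",r.T@s["contact_force"],"M",s["ft_torque"],s["gripper_width"])
c=cal("wrist"); b=viewer.grab_frame("wrist"); cv2.imwrite("pics/w8.png",b)
h=cv2.cvtColor(b,cv2.COLOR_BGR2HSV).astype(int); mm=(h[...,0]>14)&(h[...,0]<28)&(h[...,1]>130)
u=proj("wrist",[.4494,-.0677,.165],c); print(u)
for x in blobs(mm,20): print(x, onz("wrist",*x[0],.165,c))
E
```

```text
tilt [ 0.0034  0.0016 -1.    ] yawy -73.36 pos [ 0.4522 -0.0666  0.2306] q6 0.969
SHIFT [0. 0. 0.] TURN 0.0 alt 0.0
F tool [-6.18294421 -2.62600677 -0.46008256] M [ 0.65148771 -0.18001745 -0.08039067] 0.15657485023416348
[258.74592579 200.37229117]
(array([228.8, 224.5]), array([217, 213,  24,  23, 263], dtype=int32)) [ 0.42257908 -0.05040169  0.165     ]
(array([417.4, 244. ]), array([399, 226,  37,  38, 668], dtype=int32)) [ 0.4492957  -0.22097703  0.165     ]
(array([457.8, 282.5]), array([437, 261,  40,  50, 524], dtype=int32)) [ 0.41853392 -0.30153851  0.165     ]
(array([ 35.7, 357. ]), array([ 32, 353,   8,  10,  21], dtype=int32)) [0.1080135  0.18155384 0.165     ]
```

>>> drive_tool([
  [0, 0, 0, -0.4],
  [0, 0, 0, -0.8],
  [0, 0, 0, -1.2],
  [0, 0, 0, -1.2],
  [0, 0, 0, -1.2],
])

```text
time: 12.85
tool_pos: [0.4521, -0.0665, 0.2306]
tool_rot: [0.16, 0.69, 0.161, -0.688]
contact_force: [-0.2, 3.4, 5.5]
gripper_width: 0.155
```

```bash
cat > tab.py <<'E'
from h import *
s=status.state(); r=go(s["tool_pos"],None,s); print("F tool",r.T@s["contact_force"],"M",s["ft_torque"],s["gripper_width"])
c=cal("wrist"); b=viewer.grab_frame("wrist"); cv2.imwrite("pics/w9.png",b)
h=cv2.cvtColor(b,cv2.COLOR_BGR2HSV).astype(int); m=(h[...,0]>14)&(h[...,0]<28)&(h[...,1]>130)
l,st=cv2.connectedComponentsWithStats(m.astype(np.uint8))[1:3]
for k in range(1,len(st)):
    w=np.array([onz("wrist",*q,.165,c)[:2] for q in np.argwhere(l==k)[:,::-1]],np.float32); d=w.mean(0)-[.4492,-.0675]
    if st[k,4]>40 and np.hypot(*d)<.05:
        ev=np.linalg.eigh(np.cov(w.T))[1][:,1]; f=w[np.linalg.norm(w-[.4492,-.0675],axis=1).argsort()[-40:]].mean(0)-[.4492,-.0675]
        print("tab",w.mean(0),cv2.minAreaRect(w)[1],"ang",np.degrees(np.arctan2(d[1],d[0])),"far",np.degrees(np.arctan2(f[1],f[0])),"pca",np.degrees(np.arctan2(ev[1],ev[0])))
E
python3 tab.py
```

```text
tilt [ 0.0029  0.0018 -1.    ] yawy -63.82 pos [ 0.4521 -0.0665  0.2306] q6 0.803
SHIFT [0. 0. 0.] TURN 0.0 alt 0.0
F tool [-5.45285091 -3.11548303 -1.37754145] M [ 0.62969554  0.00604325 -0.03970654] 0.15541153776892028
tab [ 0.42077684 -0.05356511] (0.0098347719758749, 0.02012231945991516) ang 153.88288060182919 far 154.64878721874962 pca 158.16365028779492
```

>>> drive_tool([
  [0, 0, 0, -0.4],
  [0, 0, 0, -0.8],
  [0, 0, 0, -1],
  [0, 0, 0, -1],
  [0, 0, 0, -1],
])

```text
time: 13.4
tool_pos: [0.452, -0.0665, 0.2306]
tool_rot: [0.207, 0.677, 0.208, -0.675]
contact_force: [0.3, 1.3, 5.4]
gripper_width: 0.156
```

```bash
python3 tab.py
```

```text
tilt [ 0.0027  0.0019 -1.    ] yawy -55.81 pos [ 0.452  -0.0665  0.2306] q6 0.663
SHIFT [0. 0. 0.] TURN 0.0 alt 0.0
F tool [-5.41964418 -0.89248257 -1.04354476] M [ 0.64366424  0.06357498 -0.10638441] 0.15628400498874043
tab [ 0.42110527 -0.0537165 ] (0.009700034745037556, 0.020781604573130608) ang 153.86706903668696 far 154.36347702009152 pca 157.66595182788612
```

Tab stopped at about 155° while the key turned 8° further, so the lock is at its stop. Relax the twist and lift the key.

>>> drive_tool([
  [0, 0, 0, 0.4],
  [0, 0, 0, 0.8],
  [-0.004, 0, 0, 0.8],
  [-0.008, 0, 0, 0.8],
  [-0.014, 0, 0, 0.8],
  [-0.025, 0, 0, 0.8],
  [-0.05, 0, 0, 0.8],
  [-0.08, 0, 0, 0.8],
  [-0.105, 0, 0, 0.8],
  [-0.105, 0, 0, 0.8],
  [-0.105, 0, 0, 0.8],
])

```text
time: 14.55
tool_pos: [0.4516, -0.0675, 0.3354]
tool_rot: [0.17, 0.687, 0.169, -0.686]
contact_force: [-0.1, 0.4, -1.3]
gripper_width: 0.156
```

```bash
python3 tab.py; python3 - <<'E'
from h import *
s=status.state(); go([.4126,-.3182,s["tool_pos"][2]],-117,s); print(s["contact_force"])
c=cal("wrist"); b=cv2.imread("pics/w9.png"); h=cv2.cvtColor(b,cv2.COLOR_BGR2HSV); m=((h[...,0]<6)|(h[...,0]>174))&(h[...,1]>140)
P=np.argwhere(m)[:,::-1].astype(np.float32); print(len(P),cv2.minAreaRect(P)); 
b5=cv2.imread("pics/w6.png"); h=cv2.cvtColor(b5,cv2.COLOR_BGR2HSV); m=((h[...,0]<6)|(h[...,0]>174))&(h[...,1]>140)
P=np.argwhere(m)[:,::-1].astype(np.float32); print(len(P),cv2.minAreaRect(P))
E
```

```text
tilt [ 2.3e-03 -9.0e-04 -1.0e+00] yawy -62.22 pos [ 0.4516 -0.0675  0.3354] q6 0.775
SHIFT [0. 0. 0.] TURN 0.0 alt 0.0
F tool [ 1.33069627 -0.39429351 -0.13201829] M [ 5.85513979e-03 -3.03987022e-02 -6.20416931e-05] 0.1555616343096952
tab [ 0.42207435 -0.05186301] (0.009031872265040874, 0.020918922498822212) ang 150.0380563918766 far 150.50068635551037 pca 153.535887123343
tilt [-2.e-04 -1.e-04 -1.e+00] yawy -62.23 pos [ 0.4511 -0.0673  0.3338] q6 0.775
SHIFT [0.     0.2041 0.1509] TURN 6.846 alt -15.654
[-0.59710951  1.18003397 -1.37276256]
5379 ((252.5, 195.0), (505.0, 376.0), 0.0)
5131 ((251.9052734375, 191.3675537109375), (499.5976867675781, 379.6245422363281), 0.5321435928344727)
```

Lock still at about 1.03 rad after the lift (open). Carry the key back over the stand.

>>> drive_tool([
  [0, 0.02, 0.015, 0.8],
  [0, 0.055, 0.04, 1.6],
  [0, 0.09, 0.066, 2.5],
  [0, 0.125, 0.092, 3.4],
  [0, 0.16, 0.118, 4.3],
  [0, 0.185, 0.137, 5.2],
  [0, 0.2, 0.148, 6.1],
  [0, 0.204, 0.151, 6.85],
  [0, 0.204, 0.151, 6.85],
  [0, 0.204, 0.151, 6.85],
  [0, 0.204, 0.151, 6.85],
])

```text
time: 15.7
tool_pos: [0.4126, -0.3174, 0.3334]
tool_rot: [0.165, -0.687, 0.164, 0.688]
contact_force: [0.9, -0.2, -0.4]
gripper_width: 0.158
```

```bash
python3 - <<'E'
from h import *
s=status.state(); print(s["contact_force"],s["gripper_width"]); r=go([.4126,-.3182,.15],-117,s); p=s["tool_pos"]
c=cal("wrist"); b=viewer.grab_frame("wrist"); cv2.imwrite("pics/w10.png",b)
h=cv2.cvtColor(b,cv2.COLOR_BGR2HSV).astype(int); m=(h[...,0]<20)&(h[...,0]>5)&(h[...,1]>90); 
l,st=cv2.connectedComponentsWithStats(m.astype(np.uint8))[1:3]
for k in range(1,len(st)):
    if 500<st[k,4]<4000 and st[k,1]<200: print(st[k])
print("hole px exp",proj("wrist",[.4115,-.3189,.048],c),"tip",proj("wrist",p+r@np.array([.065,.0019,.0020]),c))
cv2.imwrite("pics/c10.png",cv2.resize(b[120:220,200:320],None,fx=6,fy=6,interpolation=cv2.INTER_CUBIC))
E
```

```text
[ 0.90460125 -0.23162665 -0.41595816] 0.15777532942000155
tilt [-7.e-04  9.e-04 -1.e+00] yawy -116.9 pos [ 0.4126 -0.3174  0.3334] q6 1.241
SHIFT [ 0.1834  0.0008 -0.0006] TURN 0.012 alt -22.488
[ 238  127   44   45 1522]
hole px exp [259.21824518 149.52740948] tip [259.61281915 199.87318714]
```

View pics/c10.png

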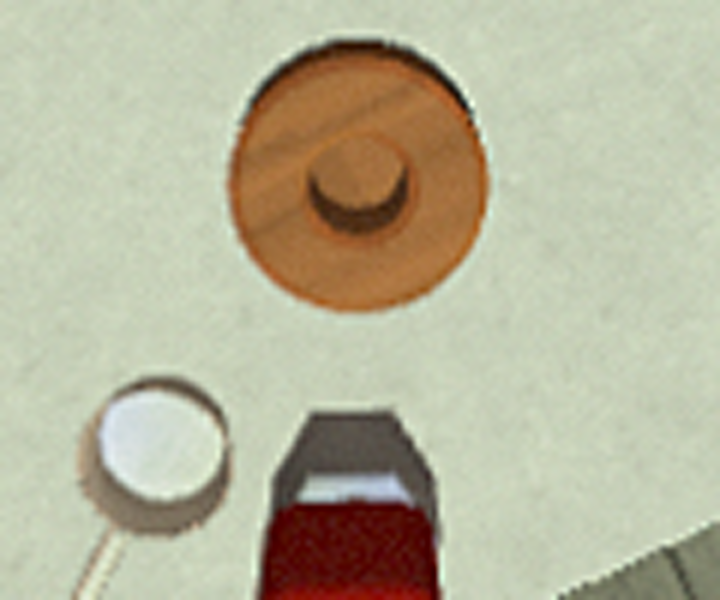

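Hole centre at (260,151.1), key straight in the jaws with front edge of its tip at (258.7,188.5).

```bash
python3 - <<'E'
from h import *
s=status.state(); c=cal("wrist"); r=go([.4126,-.3182,.15],-117,s); p=s["tool_pos"]
for u in((260,150.7),(260,151.2)):
  L=onz("wrist",*u,.048,c); T=onz("wrist",258.7,188.5,p[2]-.065,c)+r@np.array([0,0,.009]); print(L,"tip",r.T@(T-p),"D",r.T@(L-T))
E
```

```text
tilt [-3.e-04  5.e-04 -1.e+00] yawy -116.91 pos [ 0.4127 -0.3174  0.3337] q6 1.242
SHIFT [ 0.1837  0.0008 -0.0004] TURN 0.011 alt -22.489
[ 0.40951803 -0.31923376  0.048     ] tip [0.06499596 0.00121507 0.00171331] D [2.20743028e-01 1.91433470e-03 1.58683202e-04]
[ 0.40883829 -0.31888898  0.048     ] tip [0.06499596 0.00121507 0.00171331] D [0.22074342 0.00191452 0.00092087]
```

>>> drive_tool([
  [0.02, 0.0015, 0.0002, 0],
  [0.06, 0.0015, 0.0002, 0],
  [0.1, 0.0015, 0.0002, 0],
  [0.14, 0.0015, 0.0002, 0],
  [0.175, 0.0015, 0.0002, 0],
  [0.2, 0.0015, 0.0002, 0],
  [0.21, 0.0015, 0.0002, 0],
  [0.21, 0.0015, 0.0002, 0],
  [0.21, 0.0015, 0.0002, 0],
])

```text
time: 16.65
tool_pos: [0.4126, -0.3199, 0.1258]
tool_rot: [-0.165, 0.688, -0.165, -0.687]
contact_force: [-0.1, -0.3, 0.0]
gripper_width: 0.153
```

```bash
python3 - <<'E'
from h import *
s=status.state(); c=cal("wrist"); r=go([.4115,-.3189,.071],-117,s); b=viewer.grab_frame("wrist"); cv2.imwrite("pics/w11.png",b)
h=cv2.cvtColor(b,cv2.COLOR_BGR2HSV).astype(int); m=(h[...,0]<20)&(h[...,0]>5)&(h[...,1]>90)
l,st=cv2.connectedComponentsWithStats(m.astype(np.uint8))[1:3]
p=s["tool_pos"]
for k in range(1,len(st)):
    if st[k,4]>1000:
        w=np.array([onz("wrist",*q,.048,c) for q in np.argwhere(l==k)[:,::-1]]); t=(w-p)@r; print(st[k],"tool y range",t[:,1].min(),t[:,1].max(),"z min",t[:,2].min(),"centre y",(t[:,1].min()+t[:,1].max())/2,"centre z",t[:,2].min()+.033)
E
```

```text
tilt [ 0.0017 -0.0018 -1.    ] yawy -116.99 pos [ 0.4126 -0.3199  0.1258] q6 1.24
SHIFT [ 0.0548 -0.0004  0.0016] TURN 0.001 alt -22.499
[ 218  148   78   80 3931] tool y range -0.03251018453975723 0.03134990954057034 z min -0.03667421413340792 centre y -0.0005801374995934444 centre z -0.0036742141334079187
```

>>> drive_tool([
  [0, -0.0016, 0.0005, 0],
  [0.005, -0.0016, 0.0005, 0],
  [0.01, -0.0016, 0.0005, 0],
  [0.014, -0.0016, 0.0005, 0],
  [0.018, -0.0016, 0.0005, 0],
  [0.018, -0.0016, 0.0005, 0],
])

```text
time: 17.3
tool_pos: [0.4115, -0.3172, 0.105]
tool_rot: [0.166, -0.687, 0.165, 0.688]
contact_force: [0.1, -0.5, -0.9]
gripper_width: 0.156
```

>>> drive_tool([
  [0.003, 0, 0, 0],
  [0.003, 0, 0, 0],
])

```text
time: 17.5
tool_pos: [0.4119, -0.3176, 0.1027]
tool_rot: [0.165, -0.687, 0.165, 0.688]
contact_force: [-0.3, 0.0, -0.0]
gripper_width: 0.159
```

Tip 10 mm inside the hole without force. Lower on.

>>> drive_tool([
  [0.008, 0, 0, 0],
  [0.016, 0, 0, 0],
  [0.023, 0, 0, 0],
  [0.028, 0, 0, 0],
  [0.031, 0, 0, 0],
  [0.032, 0, 0, 0],
  [0.032, 0, 0, 0],
])

```text
time: 18.2
tool_pos: [0.4122, -0.3179, 0.0713]
tool_rot: [-0.165, 0.688, -0.165, -0.687]
contact_force: [0.0, -0.4, -1.0]
gripper_width: 0.154
```

>>> drive_tool([
  [0.001, 0, 0, 0],
  [0.001, 0, 0, 0],
])

```text
time: 18.4
tool_pos: [0.4127, -0.3182, 0.0711]
tool_rot: [-0.165, 0.688, -0.166, -0.687]
contact_force: [-0.3, 0.3, 3.1]
gripper_width: 0.156
```

>>> drive_tool([
  [0, 0, 0, 0],
  [0, 0, 0, 0],
  [0, 0, 0, 0],
  [0, 0, 0, 0],
  [0, 0, 0, 0],
  [0, 0, 0, 0],
  [0, 0, 0, 0],
], fingers=0.085)

```text
time: 19.1
tool_pos: [0.412, -0.3177, 0.0701]
tool_rot: [0.165, -0.688, 0.165, 0.688]
contact_force: [-0.3, -0.1, -0.1]
gripper_width: 0.994
```

>>> drive_tool([
  [-0.01, 0, 0, 0],
  [-0.03, 0, 0, 0],
  [-0.06, 0, 0, 0],
  [-0.1, 0, 0, 0],
  [-0.15, 0, 0, 0],
  [-0.2, 0, 0, 0],
  [-0.25, 0, 0, 0],
  [-0.3, 0, 0, 0],
  [-0.3, 0, 0, 0],
  [-0.3, 0, 0, 0],
])

```text
time: 20.1
tool_pos: [0.4124, -0.3181, 0.3729]
tool_rot: [-0.164, 0.689, -0.166, -0.686]
contact_force: [-0.8, 0.1, -0.9]
gripper_width: 0.999
```

```bash
python3 - <<'E'
from k import *
s=status.state(); key("w12"); print(s["contact_force"],s["gripper_width"]); go([.443,.0125,.37],62,s)
E
```

```text
[258.4 153.3] [254 134  10  39 339]
0.108 ((0.41125059127807617, -0.31866705417633057), (0.01266709715127945, 0.05569790303707123), 65.64424133300781) mean [ 0.41102624 -0.31868112]
[-0.77291046  0.13519991 -0.94900869] 0.9989381090160786
tilt [ 0.0033 -0.0034 -1.    ] yawy -117.02 pos [ 0.4124 -0.3181  0.3729] q6 1.243
SHIFT [ 0.0019 -0.3084  0.123 ] TURN 0.122 alt -22.378
```

Key stands again in the stand at its old place, same height and size. Move above the hopper.

>>> drive_tool([
  [0, -0.03, 0.012, 0.12],
  [0, -0.075, 0.03, 0.12],
  [0, -0.12, 0.048, 0.12],
  [0, -0.165, 0.066, 0.12],
  [0, -0.21, 0.084, 0.12],
  [0, -0.25, 0.1, 0.12],
  [0, -0.285, 0.114, 0.12],
  [0, -0.308, 0.123, 0.12],
  [0, -0.308, 0.123, 0.12],
  [0, -0.308, 0.123, 0.12],
  [0, -0.308, 0.123, 0.12],
])

```text
time: 21.25
tool_pos: [0.4421, 0.0117, 0.3689]
tool_rot: [0.171, -0.685, 0.172, 0.687]
contact_force: [0.3, -0.6, -0.2]
gripper_width: 0.997
```

```bash
cat > bar.py <<'E'
from h import *
def bar(tag,z,show=True):
    s=status.state(); c=cal("wrist"); b=viewer.grab_frame("wrist"); cv2.imwrite(f"pics/{tag}.png",b)
    r=go([.443,.0125,.3],62,s); p=s["tool_pos"]; u=proj("wrist",[.4436,.0138,z],c); print(u,s["contact_force"],s["gripper_width"])
    hs=cv2.cvtColor(b,cv2.COLOR_BGR2HSV).astype(int); print(hs[int(u[1]),int(u[0])])
    m=(hs[...,2]>110).astype(np.uint8); l,st=cv2.connectedComponentsWithStats(m)[1:3]; k=l[int(u[1]),int(u[0])]; print(st[k])
    w=np.array([onz("wrist",*q,z,c)[:2] for q in np.argwhere(l==k)[:,::-1]],np.float32); rr=cv2.minAreaRect(w); print(rr)
    T=np.array([*rr[0],p[2]]); print("in tool",r.T@(T-p))
E
python3 -c "
from bar import *
bar('w13',.259)"
```

```text
tilt [-2.1e-03 -1.0e-04 -1.0e+00] yawy -118.06 pos [0.4421 0.0117 0.3689] q6 1.919
SHIFT [ 0.0689 -0.0012 -0.0006] TURN -0.007 alt 22.493
[254.56078894 181.08811491] [ 0.34918895 -0.57364069 -0.2152815 ] 0.9967262806748163
[ 25  47 241]
[247 150  16  58 812]
((0.445205420255661, 0.012948736548423767), (0.01318250223994255, 0.05465150997042656), 63.410423278808594)
in tool [-6.76119480e-06 -2.51446559e-03 -2.16701808e-03]
```

Bar measured 13.2 x 54.7 mm at (.4452,.0129), yaw −26.6°. Descend, with the jaw offset known from the key grip.

>>> drive_tool([
  [0.01, -0.0036, -0.0029, -0.18],
  [0.04, -0.0036, -0.0029, -0.18],
  [0.07, -0.0036, -0.0029, -0.18],
  [0.1, -0.0036, -0.0029, -0.18],
  [0.12, -0.0036, -0.0029, -0.18],
  [0.135, -0.0036, -0.0029, -0.18],
  [0.145, -0.0036, -0.0029, -0.18],
  [0.15, -0.0036, -0.0029, -0.18],
  [0.15, -0.0036, -0.0029, -0.18],
  [0.15, -0.0036, -0.0029, -0.18],
])

```text
time: 22.3
tool_pos: [0.4473, 0.0143, 0.2212]
tool_rot: [-0.162, 0.689, -0.162, -0.688]
contact_force: [-0.0, -0.1, 0.0]
gripper_width: 0.994
```

```bash
python3 -c "
from bar import *
bar('w14',.259)
b=cv2.imread('pics/w14.png'); cv2.imwrite('pics/c14.png',b)"
```

```text
tilt [ 1.8e-03 -2.0e-04 -1.0e+00] yawy -116.55 pos [0.4473 0.0143 0.2212] q6 1.899
SHIFT [-0.0788  0.0034  0.0029] TURN 0.182 alt -22.318
[260.49439553 275.3440071 ] [-0.04789878 -0.07362165  0.03755583] 0.9942893593148323
[ 28  33 248]
[ 165  212  124  123 6659]
((0.44820863008499146, 0.033928364515304565), (0.06374022364616394, 0.0645110085606575), 73.59904479980469)
in tool [-1.96603705e-06 -1.80015103e-02  7.97264815e-03]
```

View pics/c14.png

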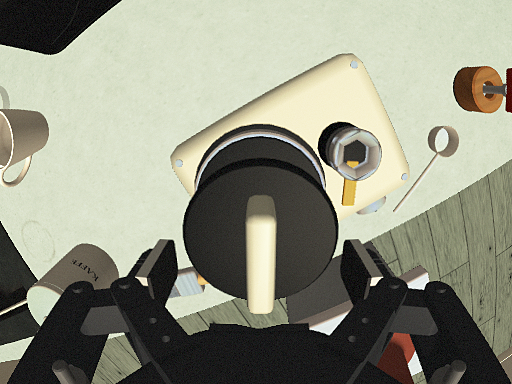

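Bar (260,195–312) is centred between the open fingers; the tab (350,185) has swung clear of the flange; the key is in its stand (485,90). Go down 3 mm and grip.

>>> drive_tool([
  [0.003, 0, 0, 0],
  [0.003, 0, 0, 0],
  [0.003, 0, 0, 0],
  [0.003, 0, 0, 0],
  [0.003, 0, 0, 0],
  [0.003, 0, 0, 0],
  [0.003, 0, 0, 0],
  [0.003, 0, 0, 0],
  [0.003, 0, 0, 0],
  [0.003, 0, 0, 0],
], fingers=0.0)

```text
time: 23.35
tool_pos: [0.4467, 0.0143, 0.2172]
tool_rot: [-0.162, 0.688, -0.162, -0.688]
contact_force: [-1.2, -1.6, 0.6]
gripper_width: 0.151
```

>>> drive_tool([
  [-0.002, 0, 0, 0],
  [-0.005, 0, 0, 0],
  [-0.008, 0, 0, 0],
  [-0.01, 0, 0, 0],
  [-0.01, 0, 0, 0],
])

```text
time: 23.85
tool_pos: [0.4468, 0.0144, 0.2274]
tool_rot: [-0.162, 0.688, -0.162, -0.688]
contact_force: [0.1, 0.2, -3.8]
gripper_width: 0.15
```

Weight 3.8 N, no lateral force. Lift on to about 87 mm in total (neck ≈ 65 mm clear).

>>> drive_tool([
  [-0.006, 0, 0, 0],
  [-0.014, 0, 0, 0],
  [-0.023, 0, 0, 0],
  [-0.033, 0, 0, 0],
  [-0.043, 0, 0, 0],
  [-0.053, 0, 0, 0],
  [-0.062, 0, 0, 0],
  [-0.069, 0, 0, 0],
  [-0.074, 0, 0, 0],
  [-0.077, 0, 0, 0],
  [-0.077, 0, 0, 0],
  [-0.077, 0, 0, 0],
])

```text
time: 25.05
tool_pos: [0.4465, 0.0144, 0.3037]
tool_rot: [0.162, -0.688, 0.162, 0.688]
contact_force: [-0.4, 0.0, -4.0]
gripper_width: 0.155
```

>>> drive_tool([
  [0, 0, 0, 0],
  [0, 0, 0, 0],
  [0, 0, 0, 0],
  [0, 0, 0, 0],
])

```text
time: 25.45
tool_pos: [0.4466, 0.0144, 0.304]
tool_rot: [0.162, -0.688, 0.162, 0.688]
contact_force: [-0.1, 1.2, -3.2]
gripper_width: 0.156
```

```bash
python3 - <<'E'
from h import *
s=status.state(); go([.4468,.0144,.304],None,s); print(s["contact_force"],s["ft_torque"],s["gripper_width"],np.abs(s["joint_vel"]).max(),s["time"])
# side view: hopper dark lid / flange vs collar
a=viewer.grab_frame("side"); b=cv2.imread("pics/side0.png"); cv2.imwrite("pics/s15.png",a)
c=cal("wrist"); w=viewer.grab_frame("wrist"); cv2.imwrite("pics/w15.png",w); w0=cv2.imread("pics/w14.png")
hs=cv2.cvtColor(w,cv2.COLOR_BGR2HSV).astype(int)
# lid: dark disk edges in the wrist view; rotation of lid rim about its axis centre
t=cal("top"); T=viewer.grab_frame("top"); cv2.imwrite("pics/t15.png",T)
def diff(x,y): return blobs((np.abs(x.astype(int)-y.astype(int)).sum(2)>90),25)
print([ (d[0].tolist(),d[1].tolist()) for d in diff(a,b)])
h=cv2.cvtColor(T,cv2.COLOR_BGR2HSV); m=((h[...,0]<8)|(h[...,0]>172))&(h[...,1]>130)&(h[...,2]>60); m[:205]=0;m[235:]=0;m[:,:330]=0
print("key top",blobs(m))
h=cv2.cvtColor(w,cv2.COLOR_BGR2HSV).astype(int); dm=(h[...,2]<60)
print("lid cols at rows",[(v,np.flatnonzero(dm[v])[[0,-1]].tolist()) for v in (205,215,225,235)])
E
```

```text
tilt [-2.e-04  1.e-04 -1.e+00] yawy -116.55 pos [0.4466 0.0144 0.304 ] q6 1.9
SHIFT [-0.     -0.0001 -0.0001] TURN 0.0 alt 0.0
[-0.06306158  1.22698617 -3.2296774 ] [0.00616832 0.02021316 0.05341653] 0.15621871343749397 0.0030557689257812385 25.45
[([39.5, 37.0], [0, 0, 100, 93, 3923]), ([152.1, 16.4], [146, 0, 13, 35, 233]), ([72.7, 9.7], [57, 2, 31, 18, 347]), ([54.1, 24.9], [52, 17, 6, 19, 57]), ([125.5, 34.5], [97, 25, 58, 19, 546]), ([205.5, 49.5], [155, 24, 97, 53, 3914]), ([134.5, 49.8], [120, 45, 33, 9, 158]), ([115.9, 57.7], [111, 56, 11, 4, 32]), ([98.1, 73.5], [83, 58, 25, 39, 470]), ([145.3, 86.9], [127, 66, 37, 42, 1226]), ([67.2, 100.7], [56, 79, 30, 36, 578]), ([233.4, 82.6], [222, 78, 26, 10, 155]), ([110.1, 104.9], [108, 100, 7, 9, 42]), ([227.2, 113.9], [225, 109, 5, 10, 26]), ([152.7, 125.5], [136, 110, 32, 33, 815]), ([230.3, 120.4], [229, 113, 4, 15, 41]), ([123.7, 137.1], [110, 114, 30, 50, 917]), ([88.6, 121.4], [84, 119, 9, 5, 28]), ([98.0, 129.2], [80, 119, 28, 19, 236]), ([237.4, 158.3], [222, 127, 33, 61, 1293]), ([66.2, 136.3], [56, 132, 23, 9, 71]), ([150.8, 167.7], [120, 143, 58, 38, 981]), ([61.1, 147.8], [56, 144, 11, 8, 39]), ([87.2, 153.1], [68, 146, 39, 12, 143]), ([66.9, 223.1], [28, 157, 84, 117, 4088]), ([96.6, 183.9], [93, 175, 8, 17, 86]), ([108.1, 193.1], [102, 189, 13, 8, 60]), ([101.1, 207.5], [94, 199, 12, 19, 80]), ([97.1, 301.8], [69, 266, 46, 79, 1419]), ([78.3, 275.2], [66, 272, 26, 6, 36])]
key top [(array([344. , 219.3]), array([339, 212,  11,  16,  79], dtype=int32))]
lid cols at rows [(205, [0, 331]), (215, [0, 336]), (225, [0, 337]), (235, [0, 366])]
```

Key, scoop, brush, mug and canister show no change. One last check for tipping or slip: the bar and lid outline in the camera frame against the view before lifting.

```bash
python3 - <<'E'
from h import *
for n in("w14","w15"):
    b=cv2.imread(f"pics/{n}.png"); h=cv2.cvtColor(b,cv2.COLOR_BGR2HSV).astype(int)
    m=np.zeros(b.shape[:2],np.uint8); m[190:320,240:282]=((h[...,2]>150))[190:320,240:282]
    l,st=cv2.connectedComponentsWithStats(m)[1:3]; k=l[225,260]; P=np.argwhere(l==k)[:,::-1].astype(np.float32); print(n,st[k],cv2.fitLine(P,cv2.DIST_L2,0,.01,.01).ravel()[:2])
    d=(h[...,2]<75); print([(v,[int(260-np.argmin(d[v,:245][::-1])-15),int(np.argmin(d[v,278:])+278)]) for v in(210,225)])
# collar-free gap in side view: project neck end and flange
for z in(.155,.155+.065,.155+.087): print(z,proj("side",[.4452,.0129,z]))
E
```

```text
w14 [ 247  216   29  104 2660] [ 0.006187   -0.99998087]
[(210, [186, 311]), (225, [183, 331])]
w15 [ 240  218   39  102 2909] [0.01687132 0.99985766]
[(210, [183, 316]), (225, [245, 318])]
0.155 [238.38935554 179.2988907 ]
0.22 [237.67584499 162.92115613]
0.242 [237.4249303  157.16172613]
```

```bash
python3 -c "
from plant import manip,status
print(manip.job_done()); s=status.state(); print(s['time'],s['tool_pos'],s['contact_force'],s['gripper_width'])"
```

```text
the job is handed in; nothing more can be done
None
the job is handed in; nothing more can be done
```

The hopper is off the grinder, and the arm is holding it level above the collar. I handed the job in at about 25.5 s. I turned the lock anticlockwise with the red key until its tab stopped, then put the key back upright in its stand. I then lifted the hopper straight up by its bar.

**Last checks**
- **Lock:** the tab stopped moving while the key turned a further 8°, so it reached its stop. It moved back about 4° as I drew the key out, and I estimate it rests near 1.03 rad (open counts from 0.9).
- **Key:** the wrist view shows it standing at its old spot. The top view agrees to 0.1 pixel.
- **Hopper:** it rose 87 mm by the arm's own reading, so the neck should be about 65 mm clear of the collar. The load is 3–4 N with the arm at rest, and the tool is vertical to within 0.001 rad.
- **Other items:** comparing the side view before and after showed no change where the scoop, mug, brush and canister stand.

**What disagreed**
- **First grip missed:** the jaws closed just above the key's handle and moved nothing. The real fingertips sit about 10–17 mm behind the reported tool point, not 17 mm ahead of it. I corrected for that by going about 25 mm lower on the second try.
- **Lid outline not settled:** the automatic comparison of the lid edge before and after lifting was unclear in one row. The bar's outline matched to about 2 pixels along its length and 0.6° in direction, so levelness rests on that and the small wrist moment. I did not view a picture after the lift.

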